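# Strip the membrane filter holder for drying

## Robot

A 6-joint arm with a two-finger parallel gripper is mounted at the origin on a cart in front of the work surface, level with it; the furniture and walls round the work are solid. World frame = base frame: x ahead of the robot, y to its left, z up, the work surface at z = 0. Lengths are in m, angles in rad, forces in N, time in s.
With the tool pointing down it reaches from about 0.325 to 0.775 m from the base axis. Payload 9.3 kg.
Tool frame: the origin (TCP) lies between the finger pads; the fingertips stand 8 mm ahead of it and the grasp point (between the pads) lies 11 mm behind it; z points along the fingers, y is the line along which they close (so a half turn about z gives the same grasp; the last joint's range is limited). The gripper opens to 85 mm and grips with 20 to 120 N. Pads are 22 mm wide; open, the fingers measure 114 mm over their backs; the gripper's body (76 mm by 85 mm) begins 54 mm behind the grasp point. The pads swing forward as they close: fully open they stand 13 mm farther back than shut.
Start: joints at [1.024, 0.259, 0.021, 1.334, 0, 1.418], TCP at [0.211, 0.508, 0.239] pointing down, gripper open.
Joint ranges: [-3.04, 3.04], [-0.91, 1.82], [-1.04, 1.36], [-1.92, 1.95], [-1.52, 1.45], [-3.14, 3.14]. Speed limits (rad/s): [2.22, 2.22, 2.79, 3.14, 3.14, 3.14].

## Interface

Orientations are given as a rotation vector (axis times angle).
In Python, from bench import env gives the robot as it stands.
- The arm moves only by the shell command python3 -m pendant 'ROWS' [FORCE]. ROWS is JSON, a list of rows, each a list of 7 numbers: the turn, a rotation vector about the world's x, y, z in degrees, then the shift along the world's x, y, z in mm, then the opening in per cent of the stroke, from 0 (shut) to 100 (fully open). In form: [[ax, ay, az, tx, ty, tz, hand], ...]. A call has 1 to 20 rows; each row is the pose to reach, as a shift and turn from the pose commanded when the call began; what a row does not reach only later rows make up. A row lasts 1/8 s, in which the tool goes at most 62.5 mm and 10.7 degrees, less where a joint would pass 70% of its speed; a pose out of reach is approached as far as the arm can. A call with a gripper value outside its range is refused whole. The fingers move at their own pace and stop on an object; FORCE is the grip in N (left out, the last holds). Time passes only in rows, so rows that repeat a pose let the fingers close. It gives the time, the measured TCP pose, the force, the opening and the grip force at its end, in the units of the state.
- env.get_state(): the state, without advancing time (a new reading comes with each control period).
- env.grab_frame(name): name is "scene" or "top" or "wrist"; returns a dict with "pixels" (480x640x3 uint8, red, green, blue), "fx", "fy", "cx", "cy" (pixels), "k1" (the pictures are not rectified: a ray, as slopes to the right and down, at radius r is drawn at 1 + k1 r^2 times it, then the intrinsics apply), "xyz" and "rotation" of the camera in the world. Camera axes: x right, y down, z forward; pixel columns grow to the right and rows downward; lengths in m; the calibration is good to about 2 mm. A picture is of the moment at which its call begins. There is no depth.
- env.job_done(): hands the job in; it is judged then, once.
The state is a dict: "time": time; "qpos": joint angles; "qvel": joint speeds; "joint_torque": joint torques, N m; "tcp_pos": TCP position; "tool_rot": TCP orientation; "wrist_force": force on the tool from outside, world axes, zero at the start; "torque": the same for the moment, N m; "opening": opening from 0.0 (shut) to 1.0 (fully open); "gripper_force": force on a finger pad.
Only numpy, scipy, OpenCV 4.12 (cv2) and the standard library are available. Lean on these libraries where they do the work, as an engineer would, in place of code of your own. Each camera call takes 0.05 s, during which the arm holds its last target. There are 200 camera calls.

## Task

The filtration is finished: take the filter holder on the vacuum manifold apart from the top down, putting each piece in the middle of its own drying place before taking the next. The lid goes in the steel tray, knob up; the funnel upright over the draining post; the support disc flat in the white dish, perforated side up; the filter base in the white stem stand, stem through the hole and head fully down. Let no piece drop, and do not knock the glass beaker.

Things in the scene. Friction and masses are not known exactly. Their poses are not given: they have to be found in the camera images.
- lid: Lid, top of the stack: steel disc 44 mm wide, 5 mm thick, with a black round knob 18 mm wide. Origin on the axis at the disc's underside; z up. Disc z 0 to 5 mm, neck to 7.5, knob 7.5 to 25.5 mm (grip it there). A boss 27 mm wide reaches 4 mm below the origin into the funnel's bore; laid flat it rests on this boss. About 0.05 kg.
- funnel: Funnel: open steel tube with a foot flange, standing on the support disc, under the lid. Origin on the axis at the flange's underside; z up. Flange 50 mm wide, z 0 to 8 mm; tube 40 mm outside (grip it near the rim), 33 mm bore right through, rim at z 70 mm, on which the lid rests. About 0.16 kg. Lifts straight off.
- support_disc: Support disc: white plastic disc 56 mm wide with a perforated steel middle; its white edge shows between funnel and filter base. Origin on the axis at the flange's underside; z up. Flange z 0 to 9 mm (grip its edge); on top a perforated boss 27 mm wide up to 12 mm; underneath a boss 36 mm wide to -6 mm, loose in the base's bore; laid down it rests on this boss. About 0.05 kg.
- filter_base: Filter base, lowest loose part of the stack: steel round head 62 mm wide, 20 mm high, with a stem 12 mm wide below. Origin on the axis at the head's underside; z up. Head z 0 to 20 mm (grip its sides), bore 41 mm wide, 9 mm deep in its top; the stem tapers to 8 mm at its tip at z -34 mm and stands loosely in the manifold's port. About 0.15 kg.
- manifold: Vacuum manifold under the stack; fixed. Steel block 96 x 70 x 42 mm with a black rubber port on top (collar 46 mm wide, top at z 52 mm, hole 20 mm wide), a hose barb at its +x end, a small tap on its -y side. Origin at the centre of its underside, under the port; z up. At the start the origins of base, disc, funnel and lid are 52, 72, 81 and 151 mm above it.
- post_stand: Draining post, the funnel's place; fixed. White round foot 80 mm wide, 8 mm thick, with an upright steel post 12 mm wide in its middle, round tip at z 65 mm. Origin at the centre of the underside, on the post's axis; z up. The funnel goes down over the post and rests on three low ribs, its origin then 11 mm above this one.
- stem_stand: Stem stand, the filter base's place; fixed. White plate 84 x 84 mm, 6 mm thick, top at z 52 mm, on four steel legs, with a 27 mm round hole in its middle, open below. Origin on the bench under the hole's centre; z up. The stem goes down through the hole until the head rests on the plate, the base's origin then 52 mm above this one.
- dish: White porcelain dish, the support disc's place; fixed. Round, 114 mm wide at the rim, 11 mm high, inner floor about 100 mm wide, 3 mm above the origin. Origin at the centre of its underside; z up. With the support disc lying in it the disc's origin is 9 mm above this one.
- tray: Shallow rectangular steel tray, the lid's place; fixed. 110 x 90 mm (x, y), 12 mm high, walls 3 mm, inner floor 3 mm above the origin. Origin at the centre of its underside; z up. With the lid lying in it the lid's origin is 7 mm above this one.
- beaker_1: Empty glass beaker, 54 mm wide, 69 mm high, standing loose behind the work; a bystander not to be knocked. Origin at the centre of its underside; z up.
Not all that is in view belongs to the job. What is shaped like the support_disc but turquoise is not meant.

How it is judged:
By the outcome, as a careful person would: the job done as asked, in the order asked, and still so for the second after the job is handed in, with the robot touching nothing.
It also fails if it takes over 115 s, if anything falls off the work surface, if the arm or the gripper's body presses on something with over 40 N, if the wrist force passes 120 N, or if a joint passes its speed limit or range.

## Working session

There is one attempt and no reset: what is moved stays moved. The work goes in short steps, Python scripts to look and compute and a shell command to move; the robot and the scene stay as the last step left them, time stands still between calls to the robot, and variables do not carry over. Pictures are saved under pics/ and viewed, at most 14 in all, crops included, and the job is handed in when it is done.

```bash
ls; mkdir -p pics; cat > h.py <<'E'
from bench import env
import numpy as np, cv2, pickle
from scipy.spatial.transform import Rotation as R
def snap(n,f):
    d=env.grab_frame(n); cv2.imwrite(f'pics/{f}.png',d['pixels'][:,:,::-1]); pickle.dump(d,open(f'pics/{f}.pkl','wb')); return d
def ld(f): return pickle.load(open(f'pics/{f}.pkl','rb'))
def rotm(d):
    r=np.array(d['rotation'],float); return r if r.shape==(3,3) else R.from_rotvec(r).as_matrix()
def K(d): return np.array([[d['fx'],0,d['cx']],[0,d['fy'],d['cy']],[0,0,1.]])
def und(d,u,v):
    p=np.array([(u-d['cx'])/d['fx'],(v-d['cy'])/d['fy']]); q=p.copy()
    for _ in range(30): q=p/(1+d['k1']*(q@q))
    return q
def at(d,u,v,z):
    q=und(d,u,v); r=rotm(d)@np.array([q[0],q[1],1]); c=np.array(d['xyz']); return c+r*(z-c[2])/r[2]
def proj(d,P):
    p=rotm(d).T@(np.array(P)-np.array(d['xyz'])); s=p[:2]/p[2]; s=s*(1+d['k1']*(s@s)); return s*[d['fx'],d['fy']]+[d['cx'],d['cy']]
def circ(d,c,rad,n=60): return np.array([proj(d,[c[0]+rad*np.cos(t),c[1]+rad*np.sin(t),c[2]]) for t in np.linspace(0,2*np.pi,n)])
E
python3 - <<'E'
from h import *
for n in('scene','top','wrist'):
    d=snap(n,n+'0'); print(n,d['fx'],d['k1'],d['xyz'],np.round(d['rotation'],3).tolist())
print(env.get_state())
E
```

```text
pics
scene 487.78575412799586 0.011036208283222613 [ 0.07312327 -0.41262093  0.46832982] [-1.871, 0.776, -0.539]
top 569.6118589935757 -0.08450344058799078 [0.54103419 0.13185429 1.10165629] [-2.206, 2.156, -0.14]
wrist 429.27838895265774 -0.0706977051290663 [0.13397444 0.5413943  0.37388451] [2.374, 1.584, 0.263]
{'time': 0.15, 'qpos': array([ 1.02439497e+00,  2.59059099e-01,  2.09552591e-02,  1.33368989e+00,
       -3.89451046e-05,  1.41825175e+00]), 'qvel': array([-0.00070445, -0.00211654,  0.00339634,  0.00023052, -0.00102524,
       -0.00238856]), 'joint_torque': array([ 3.03688335e-03, -5.55973399e+01,  3.44660032e+01,  1.13368742e-02,
       -1.42235031e-04,  1.68619567e-05]), 'tcp_pos': array([0.210948  , 0.50772655, 0.23881463]), 'tool_rot': array([-6.14618017e-01, -3.08057317e+00,  1.49280887e-03]), 'wrist_force': array([-0.74154276, -0.16050656,  0.28410201]), 'torque': array([-0.03406787, -0.01796756,  0.02916609]), 'gripper_force': 0.0, 'opening': 0.9982553394851659}
```

View pics/top0.png

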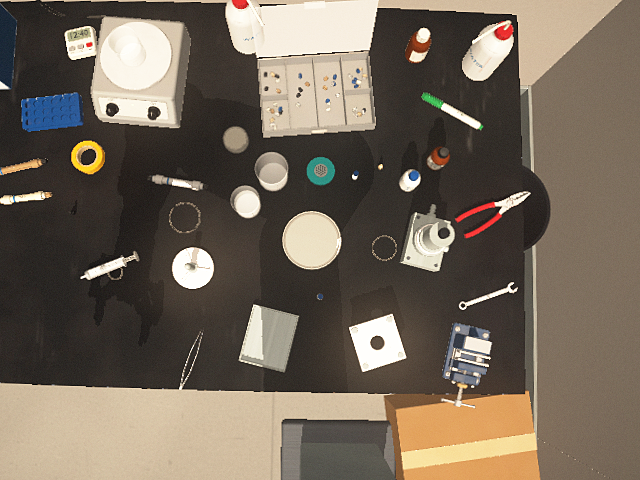

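View pics/scene0.png

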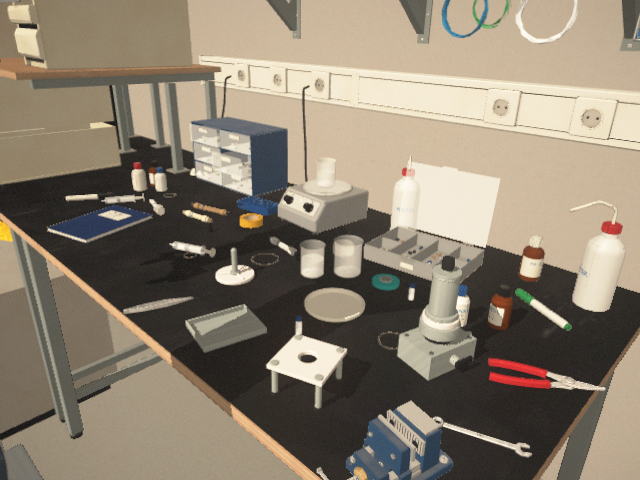

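The candidates: the stack is on the manifold at top (430,240). Its support disc is the white edge inside the stack, and the turquoise look-alike is at top (320,170). The white dish is at (311,240), the tray at (269,338), the post at (193,267), the stem stand at (377,342) and the beaker at about (271,171). Another small beaker-like cup is at (245,201).

```bash
python3 - <<'E'
from h import *
d=ld('top0');s=ld('scene0')
for n,u,v,z in [('dish',311,240,.011),('tray',269,338,.012),('foot',193,268,.008),('posttip',190,266,.065),('hole',377,343,.052),('lidknob',443,231,.1765),('turq',320,170,.01),('bk',271,171,.069),('bk2',245,201,.05)]: print(n,at(d,u,v,z).round(4))
a=d['pixels'][195:285,390:480,::-1]; b=s['pixels'][245:385,390:490,::-1]
a=cv2.resize(a,(600,600),interpolation=cv2.INTER_CUBIC); cv2.imwrite('pics/c1.png',a)
cv2.imwrite('pics/c2.png',cv2.resize(b,(428,600),interpolation=cv2.INTER_CUBIC))
w=ld('wrist0')
E
```

```text
dish [0.6603 0.1115 0.011 ]
tray [0.4717 0.1869 0.012 ]
foot [0.6011 0.3367 0.008 ]
posttip [0.6015 0.3317 0.065 ]
hole [ 0.469  -0.0128  0.052 ]
lidknob [ 0.6625 -0.1034  0.1765]
turq [0.7986 0.097  0.01  ]
bk [0.7803 0.1893 0.069 ]
bk2 [0.7263 0.2372 0.05  ]
```

View pics/c1.png

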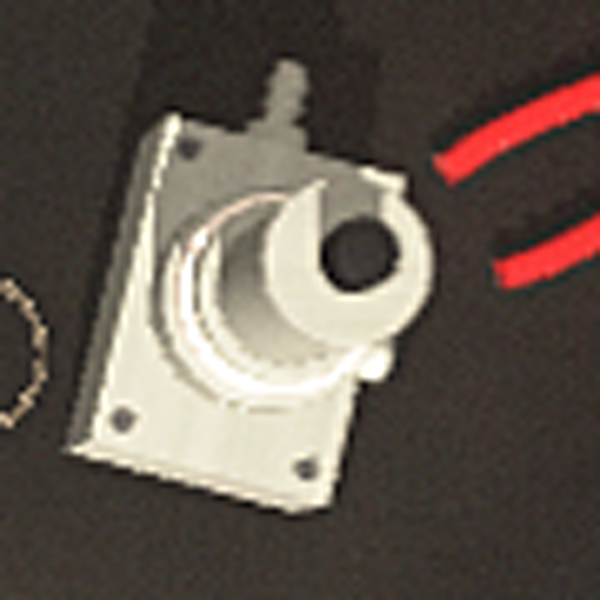

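View pics/c2.png

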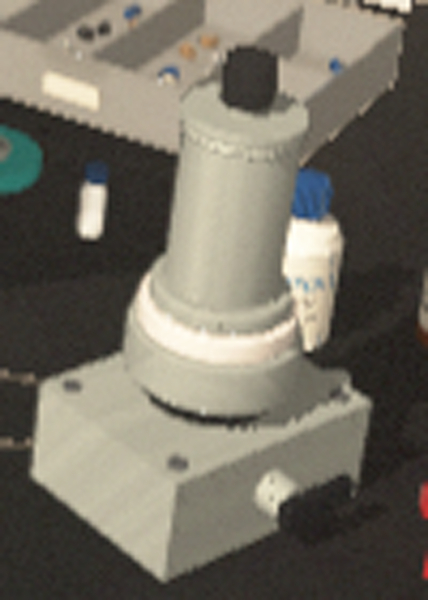

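The crops show the stack standing upright. The lid knob's centre is at top (444.2,233.3) and at scene about (448.4,259). The support disc's white edge is between the funnel and the base.

```bash
cat > fit.py <<'E'
from h import *
d=ld('top0');s=ld('scene0')
k=at(d,444.15,233.25,.1765);l=at(d,442.2,234.3,.156);print('knob',k,'disc',l,'knob in scene',proj(s,k), 'scene knob',at(s,448.4,259,.1765))
# blob contours, centroid
def blob(d,x0,x1,y0,y1,lo,z):
    g=cv2.cvtColor(d['pixels'],cv2.COLOR_RGB2GRAY); m=np.zeros_like(g); m[y0:y1,x0:x1]=(g[y0:y1,x0:x1]>lo)*255
    c=max(cv2.findContours(m,cv2.RETR_EXTERNAL,cv2.CHAIN_APPROX_NONE)[0],key=cv2.contourArea); h=cv2.convexHull(c)[:,0,:]
    P=np.array([at(d,u,v,z)[:2] for u,v in h],np.float32); (c0,wh,an)=cv2.minAreaRect(P); c1,r=cv2.minEnclosingCircle(P)
    print('rect',np.round(c0,4),np.round(wh,4),round(an,1),'circ',np.round(c1,4),round(r,4))
for a in [(275,350,200,280,100,.011),(230,305,295,380,90,.012),(165,220,240,295,100,.008),(340,412,305,375,100,.052)]: print(a);blob(d,*a)
for a in [(298,370,284,325,100,.011),(180,272,300,352,90,.012),(212,258,262,288,110,.008),(262,350,334,382,110,.052)]: print('scene',a);blob(s,*a)
a=cv2.resize(d['pixels'][230:385,160:410,::-1],(800,496),interpolation=cv2.INTER_CUBIC); cv2.imwrite('pics/c3.png',a)
E
python3 fit.py
```

```text
knob [ 0.65884211 -0.10533235  0.1765    ] disc [ 0.6595796 -0.1072371  0.156    ] knob in scene [448.2922747  257.93403868] scene knob [ 0.65574439 -0.10735514  0.1765    ]
(275, 350, 200, 280, 100, 0.011)
rect [0.6607 0.1115] [0.112  0.1122] 46.2 circ [0.6609 0.1107] 0.0574
(230, 305, 295, 380, 90, 0.012)
rect [0.4721 0.1883] [0.0901 0.1111] 76.7 circ [0.472  0.1888] 0.0702
(165, 220, 240, 295, 100, 0.008)
rect [0.6022 0.3378] [0.079  0.0789] 2.2 circ [0.6021 0.3375] 0.041
(340, 412, 305, 375, 100, 0.052)
rect [ 0.47  -0.013] [0.0866 0.0866] 18.5 circ [ 0.4702 -0.0135] 0.0592
scene (298, 370, 284, 325, 100, 0.011)
rect [0.6573 0.1087] [0.1193 0.112 ] 46.2 circ [0.6574 0.1085] 0.0625
scene (180, 272, 300, 352, 90, 0.012)
rect [0.4684 0.1846] [0.1047 0.1141] 76.8 circ [0.4692 0.1843] 0.0751
scene (212, 258, 262, 288, 110, 0.008)
rect [0.5994 0.3359] [0.09   0.0872] 13.7 circ [0.6042 0.3404] 0.0528
scene (262, 350, 334, 382, 110, 0.052)
rect [ 0.4614 -0.0226] [0.1123 0.1018] 17.4 circ [ 0.4644 -0.0141] 0.0638
```

View pics/c3.png

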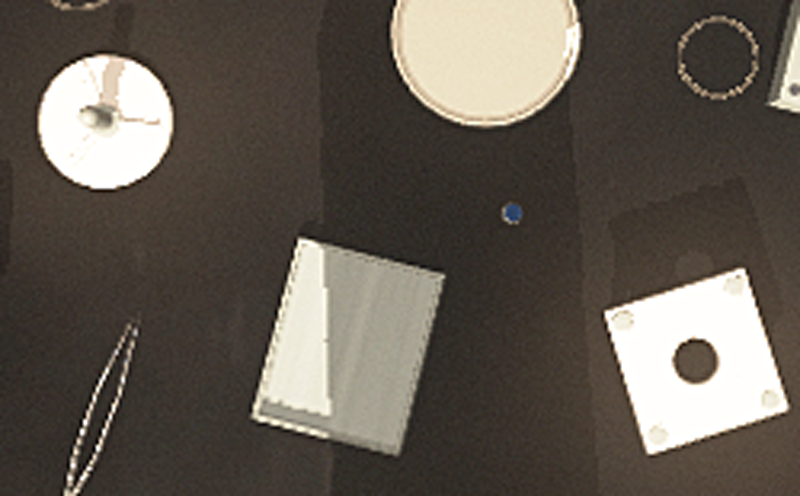

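The crop shows the post foot, tray, dish and stem-stand hole at c3 (105,121), (348,347), (485,40) and (695,360). The rectangle and circle fits match the stated sizes to about 2 mm. Next I'll move above the stack.

```bash
python3 -m pendant '[[0,0,0,0,0,30,100],[0,0,0,50,-69,30,100],[0,0,0,90,-123,30,60],[0,0,0,130,-178,30,60],[0,0,0,170,-233,30,60],[0,0,0,210,-288,30,60],[0,0,0,250,-343,30,60],[0,0,0,290,-398,30,60],[0,0,0,330,-453,30,60],[0,0,0,370,-508,30,60],[0,0,0,410,-563,30,60],[0,0,0,447,-614,30,60],[0,0,0,447,-614,30,60],[0,0,0,447,-614,30,60]]' 40
python3 - <<'E'
from h import *
d=snap('wrist','w1');s=snap('scene','s1');st=env.get_state();print(st['tcp_pos'],st['tool_rot'],st['opening'],st['qpos'])
print(proj(d,[.658,-.1065,.1765]),proj(d,[.658,-.1065,.052]))
E
```

```text
time: 1.9
tcp_pos: [0.6594, -0.1097, 0.2669]
tool_rot: [-0.619, -3.077, 0.0]
wrist_force: [0.2, 0.2, -0.5]
opening: 0.598
gripper_force: 0.0
[ 0.6582492  -0.10713246  0.26795279] [-6.16735259e-01 -3.07843282e+00 -4.63722214e-04] 0.5988147510705165 [-2.87074427e-01  4.66803955e-01  4.10145886e-01  1.51614566e+00
  1.16741876e-04  1.08371645e-01]
[322.24140545 243.02590971] [321.72935    192.49247223]
```

View pics/w1.png

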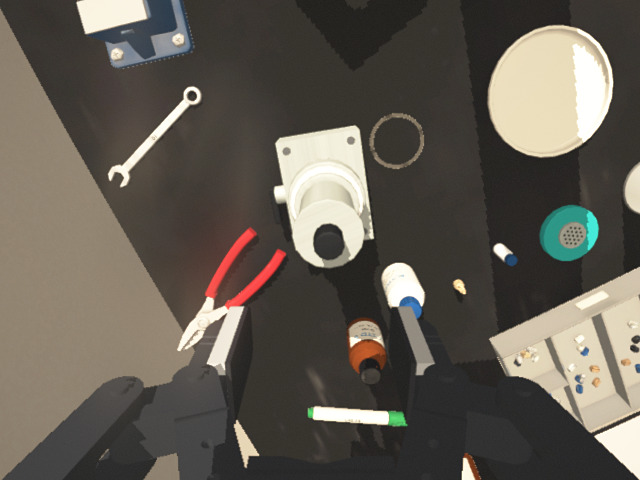

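View pics/s1.png

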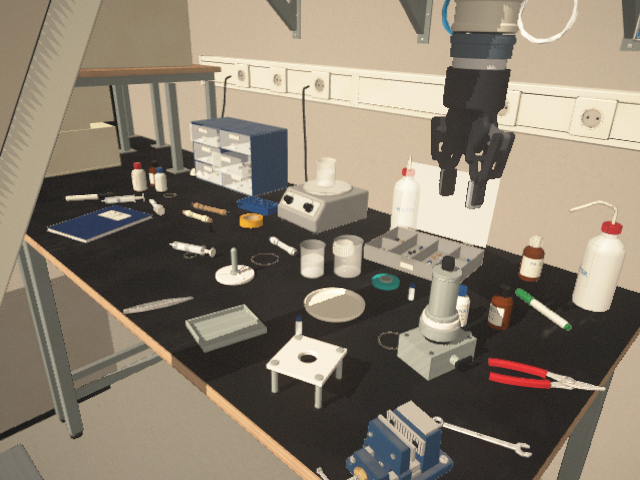

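The wrist view shows the knob top centred at about (328,241) and the lid disc at about (328,234), a few pixels right of the fingers' midline at about 319. The scene view shows the tool above the stack and nothing in the way.

```bash
python3 - <<'E'
from h import *
d=ld('w1')
g=cv2.cvtColor(d['pixels'],cv2.COLOR_RGB2GRAY); m=np.zeros_like(g); m[222:262,308:348]=(g[222:262,308:348]<70)*255
c=max(cv2.findContours(m,cv2.RETR_EXTERNAL,cv2.CHAIN_APPROX_NONE)[0],key=cv2.contourArea); print(cv2.minEnclosingCircle(c))
c=cv2.minEnclosingCircle(c)[0]
k=at(d,*c,.1765);print('knob',k,at(d,328,234,.156))
st=env.get_state();print(st['tcp_pos'],'tcp at knob h in img',proj(d,np.r_[st['tcp_pos'][:2],.1765]))
a=cv2.resize(d['pixels'][170:330,220:430,::-1],(788,600),interpolation=cv2.INTER_CUBIC);cv2.imwrite('pics/c4.png',a)
E
```

```text
((328.1209411621094, 241.46751403808594), 17.568391799926758)
knob [ 0.65841697 -0.10311753  0.1765    ] [ 0.66082199 -0.1038267   0.156     ]
[ 0.6582492  -0.10713246  0.26795279] tcp at knob h in img [321.36984316 243.8244703 ]
```

View pics/c4.png

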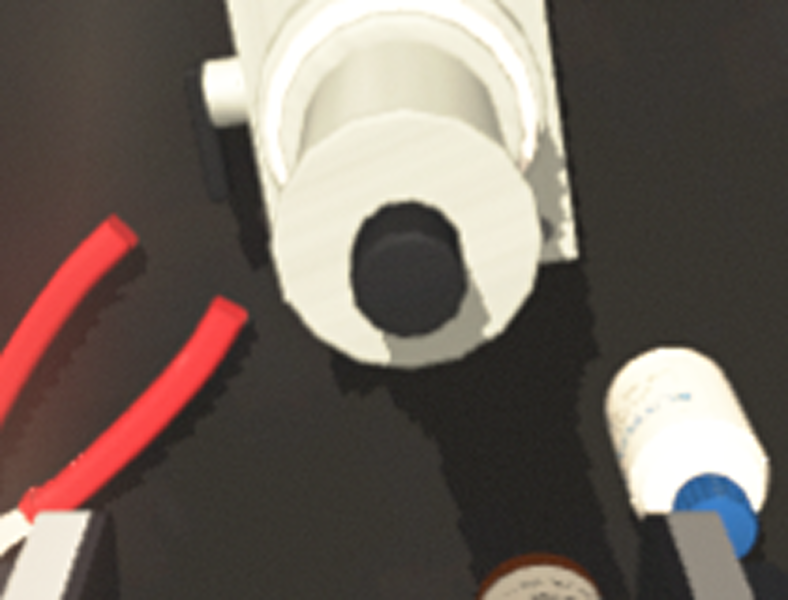

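```bash
python3 -m pendant '[[0,0,0,2,2,-20,60],[0,0,0,2,2,-45,60],[0,0,0,2,2,-70,60],[0,0,0,2,2,-88,60],[0,0,0,2,2,-98,60],[0,0,0,2,2,-102,60],[0,0,0,2,2,-102,60],[0,0,0,2,2,-102,40],[0,0,0,2,2,-102,25],[0,0,0,2,2,-102,10],[0,0,0,2,2,-102,10],[0,0,0,2,2,-102,10],[0,0,0,2,2,-102,10]]' 30
```

```text
time: 3.62
tcp_pos: [0.6602, -0.1043, 0.1677]
tool_rot: [0.615, 3.08, -0.0]
wrist_force: [-0.6, -2.1, 5.1]
opening: 0.2
gripper_force: 29.4
```

```bash
python3 -m pendant '[[0,0,0,0,0,3,10],[0,0,0,0,0,8,10],[0,0,0,0,0,20,10],[0,0,0,0,0,40,10],[0,0,0,-15,25,45,10],[0,0,0,-40,62,45,10],[0,0,0,-65,101,45,10],[0,0,0,-90,140,40,10],[0,0,0,-115,179,20,10],[0,0,0,-140,217,-10,10],[0,0,0,-160,250,-40,10],[0,0,0,-175,275,-60,10],[0,0,0,-184,286,-70,10],[0,0,0,-188,292,-75,10],[0,0,0,-188,292,-75,10],[0,0,0,-188,292,-75,10]]'
python3 - <<'E'
from h import *
print(at(ld('w1'),550,91,.011))
d=snap('wrist','w2');st=env.get_state();print(st['tcp_pos'],st['opening'],st['gripper_force'])
E
```

```text
time: 5.62
tcp_pos: [0.473, 0.1874, 0.0929]
tool_rot: [0.616, 3.079, 0.001]
wrist_force: [0.4, -0.2, -0.5]
opening: 0.194
gripper_force: 29.3
[0.65929832 0.11261687 0.011     ]
[0.47290482 0.1873846  0.09285752] 0.19848271859465225 29.288759529590607
```

View pics/w2.png

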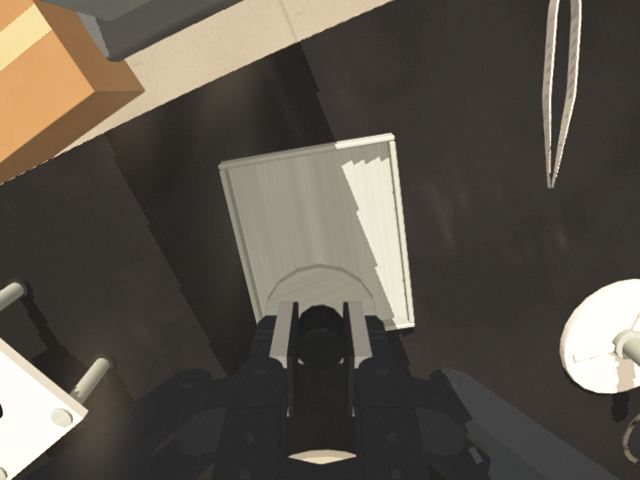

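The wrist view shows the lid level in the grip. Tray corners are at (221,165), (394,134) and (413,326).

```bash
python3 - <<'E'
from h import *
d=ld('w2')
a,b,c=[at(d,*p,.012)[:2] for p in((220,164),(394,134),(414,327))]
print(a,b,c,'ctr',(a+c)/2,'sides',np.linalg.norm(a-b),np.linalg.norm(b-c))
E
```

```text
[0.40953997 0.16039256] [0.42938853 0.24658797] [0.53687301 0.22100128] ctr [0.47320649 0.19069692] sides 0.08845119456726189 0.11048796820322225
```

```bash
python3 -m pendant '[[0,0,0,1,2,-15,10],[0,0,0,1,2,-32,10],[0,0,0,1,2,-48,10],[0,0,0,1,2,-58,10],[0,0,0,1,2,-63,10],[0,0,0,1,2,-66,10],[0,0,0,1,2,-67.5,10],[0,0,0,1,2,-68.5,10],[0,0,0,1,2,-68.5,10],[0,0,0,1,2,-68.5,10]]'; python3 -c "
from h import *
s=env.get_state();print(s['tcp_pos'],s['wrist_force'],s['opening'])"
```

```text
time: 6.92
tcp_pos: [0.4731, 0.1899, 0.0239]
tool_rot: [0.615, 3.081, 0.0]
wrist_force: [-0.1, -0.7, -0.5]
opening: 0.194
gripper_force: 29.3
[0.47312434 0.18993473 0.0239382 ] [-0.12765404 -0.65541033 -0.54656229] 0.1944161792607055
```

```bash
python3 -m pendant '[[0,0,0,0,0,-0.5,10],[0,0,0,0,0,-0.5,10],[0,0,0,0,0,-0.5,10]]'; python3 -m pendant '[[0,0,0,0,0,-0.5,10],[0,0,0,0,0,-0.5,10],[0,0,0,0,0,-0.5,10]]'
```

```text
time: 7.3
tcp_pos: [0.4732, 0.1899, 0.0237]
tool_rot: [0.614, 3.08, 0.0]
wrist_force: [-2.8, -1.0, 6.0]
opening: 0.191
gripper_force: 29.7
time: 7.68
tcp_pos: [0.4732, 0.1899, 0.0237]
tool_rot: [0.614, 3.08, 0.0]
wrist_force: [-4.1, -1.3, 11.6]
opening: 0.192
gripper_force: 30.4
```

```bash
python3 -m pendant '[[0,0,0,0,0,1,25],[0,0,0,0,0,1,40],[0,0,0,0,0,1,50],[0,0,0,0,0,12,55],[0,0,0,0,0,35,60],[0,0,0,0,0,75,62],[0,0,0,10,-15,120,62],[0,0,0,35,-55,160,62],[0,0,0,67,-105,190,62],[0,0,0,99,-155,213,62],[0,0,0,131,-205,213,62],[0,0,0,160,-250,213,62],[0,0,0,180,-283,213,62],[0,0,0,187,-294,213,62],[0,0,0,187,-294,213,62],[0,0,0,187,-294,213,62]]'
python3 - <<'E'
from h import *
d=snap('wrist','w3');s=snap('scene','s3');print(env.get_state()['tcp_pos'])
for z in (.151,.084): print(proj(d,[.660,-.1045,z]))
a=d['pixels'][120:330,210:430,::-1];b=s['pixels'][300:360,175:280,::-1]
cv2.imwrite('pics/c5.png',np.hstack([cv2.resize(a,(420,400)),cv2.resize(b,(380,400))]))
E
```

```text
time: 9.68
tcp_pos: [0.6595, -0.1029, 0.2363]
tool_rot: [0.613, 3.081, 0.0]
wrist_force: [-0.2, 0.1, 0.1]
opening: 0.623
gripper_force: 0.0
[ 0.65957736 -0.10274984  0.2364566 ]
[315.37564681 251.9024137 ]
[316.41618617 217.30596843]
```

View pics/c5.png

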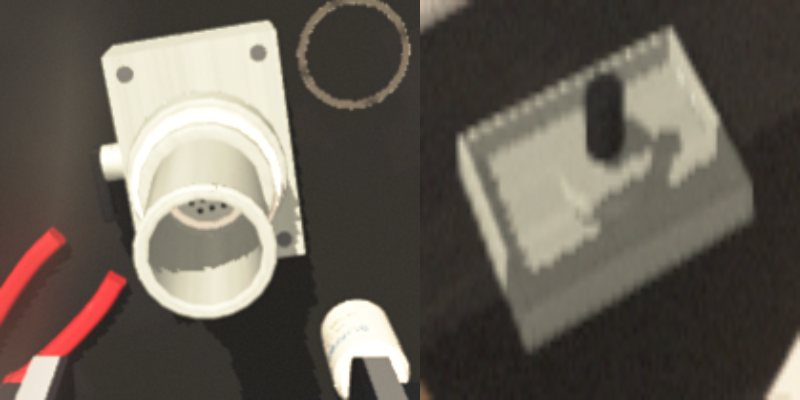

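The left crop shows the funnel rim centred at about wrist (317,251), within 1 mm of the prediction. The right crop shows the lid lying knob up in the middle of the tray.

```bash
python3 -m pendant '[[0,0,0,0,0,-25,62],[0,0,0,0,0,-50,62],[0,0,0,0,0,-75,62],[0,0,0,0,0,-92,62],[0,0,0,0,0,-101,62],[0,0,0,0,0,-101,62],[0,0,0,0,0,-101,50],[0,0,0,0,0,-101,40],[0,0,0,0,0,-101,30],[0,0,0,0,0,-101,30],[0,0,0,0,0,-101,30],[0,0,0,0,0,-101,30]]' 40
```

```text
time: 11.28
tcp_pos: [0.6604, -0.1042, 0.1359]
tool_rot: [0.614, 3.079, -0.0]
wrist_force: [-0.4, -0.0, 6.1]
opening: 0.447
gripper_force: 40.4
```

```bash
python3 -m pendant '[[0,0,0,0,0,3,30],[0,0,0,0,0,8,30],[0,0,0,0,0,20,30],[0,0,0,0,0,38,30],[0,0,0,0,0,50,30],[0,0,0,-3,20,50,30],[0,0,0,-8,60,50,30],[0,0,0,-13,100,50,30],[0,0,0,-20,150,50,30],[0,0,0,-26,200,50,30],[0,0,0,-33,250,50,30],[0,0,0,-39,300,50,30],[0,0,0,-46,350,50,30],[0,0,0,-50,380,50,30],[0,0,0,-52,400,50,30],[0,0,0,-55,420,50,30],[0,0,0,-57,434,50,30],[0,0,0,-58,442,50,30],[0,0,0,-58,442,50,30],[0,0,0,-58,442,50,30]]'
python3 - <<'E'
from h import *
d=snap('wrist','w4');s=snap('scene','s4');t=snap('top','t4');print(env.get_state()['tcp_pos'],env.get_state()['opening'])
a=d['pixels'][:,:,::-1];b=s['pixels'][130:310,180:320,::-1]
cv2.imwrite('pics/c6.png',np.hstack([cv2.resize(a,(467,350)),cv2.resize(b,(272,350))]))
E
```

```text
time: 13.78
tcp_pos: [0.6022, 0.3373, 0.1848]
tool_rot: [0.616, 3.081, -0.0]
wrist_force: [0.1, -0.9, -1.2]
opening: 0.45
gripper_force: 40.4
[0.60223559 0.3373166  0.184848  ] 0.44519387537099164
```

View pics/c6.png

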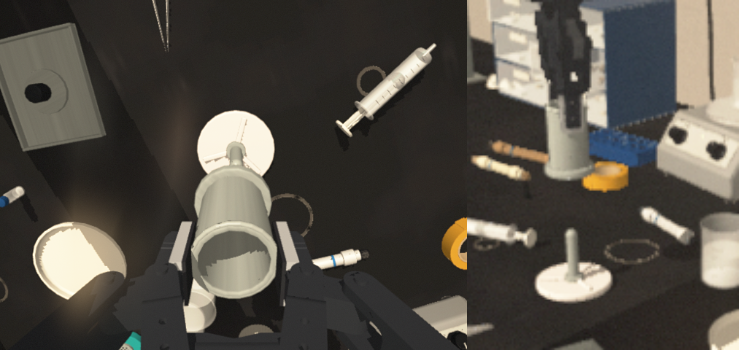

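The wrist view shows the foot at x 198–274 of the halved picture, with its upper edge at y 110. The funnel is in the grip, upright, with its axis at about x 235. The scene crop shows it above the post.

```bash
python3 - <<'E'
from h import *
d=ld('w4')
g=cv2.cvtColor(d['pixels'],cv2.COLOR_RGB2GRAY); m=np.zeros_like(g); m[130:232,255:390]=(g[130:232,255:390]>120)*255
c=max(cv2.findContours(m,cv2.RETR_EXTERNAL,cv2.CHAIN_APPROX_NONE)[0],key=cv2.contourArea)[:,0,:]
P=np.array([at(d,u,v,.008)[:2] for u,v in c if v<225 and not(300<u<345 and v>180)])
from scipy.optimize import least_squares
r=least_squares(lambda p:np.hypot(*(P-p[:2]).T)-p[2],[.602,.338,.04],loss='soft_l1',f_scale=.001);print(r.x)
# funnel rim centre at held height: origin z=.121+.01
x,y,_=env.get_state()['tcp_pos']; print(proj(d,[x,y,.081+.05]),proj(d,[x,y,.151+.05]))
E
```

```text
[0.60179792 0.34079335 0.03944279]
[317.51670818 273.41436189] [316.13611126 360.34198547]
```

```bash
python3 -m pendant '[[0,0,0,0,0.5,-15,30],[0,0,0,0,0.5,-30,30],[0,0,0,0,0.5,-45,30],[0,0,0,0,0.5,-60,30],[0,0,0,0,0.5,-75,30],[0,0,0,0,0.5,-90,30],[0,0,0,0,0.5,-102,30],[0,0,0,0,0.5,-110,30],[0,0,0,0,0.5,-115,30],[0,0,0,0,0.5,-118,30],[0,0,0,0,0.5,-119.5,30],[0,0,0,0,0.5,-119.5,30],[0,0,0,0,0.5,-119.5,30]]'; python3 -m pendant '[[0,0,0,0,0,-1,30],[0,0,0,0,0,-1,30]]'
```

```text
time: 15.55
tcp_pos: [0.6022, 0.3385, 0.0659]
tool_rot: [0.614, 3.08, 0.001]
wrist_force: [-1.9, -1.0, 4.0]
opening: 0.444
gripper_force: 40.9
time: 15.8
tcp_pos: [0.6023, 0.3384, 0.0658]
tool_rot: [0.614, 3.079, 0.001]
wrist_force: [-3.2, -1.3, 10.8]
opening: 0.449
gripper_force: 41.8
```

```bash
python3 -m pendant '[[0,0,0,0,0,0.5,45],[0,0,0,0,0,0.5,60],[0,0,0,0,0,0.5,68],[0,0,0,0,0,10,72],[0,0,0,0,0,35,76],[0,0,0,0,0,75,76],[0,0,0,0,0,110,76],[0,0,0,4,-30,120,76],[0,0,0,10,-80,120,76],[0,0,0,17,-135,120,76],[0,0,0,24,-190,120,76],[0,0,0,31,-245,120,76],[0,0,0,38,-300,120,76],[0,0,0,45,-350,120,76],[0,0,0,51,-395,112,76],[0,0,0,56,-430,104,76],[0,0,0,58,-442,96,76],[0,0,0,58,-442,96,76],[0,0,0,58,-442,96,76]]'
python3 - <<'E'
from h import *
d=snap('wrist','w5');s=snap('scene','s5');print(env.get_state()['tcp_pos'],env.get_state()['opening'])
for z in (.093,): print(proj(d,[.660,-.1045,z]))
a=d['pixels'][130:420,130:510,::-1];b=s['pixels'][200:385,380:500,::-1];c=s['pixels'][215:295,205:265,::-1]
cv2.imwrite('pics/c7.png',np.hstack([cv2.resize(a,(393,300)),cv2.resize(b,(195,300)),cv2.resize(c,(212,300))]))
E
```

```text
time: 18.18
tcp_pos: [0.66, -0.1024, 0.1607]
tool_rot: [0.613, 3.081, 0.0]
wrist_force: [0.4, -0.5, -0.8]
opening: 0.758
gripper_force: 0.0
[ 0.6601709  -0.10229084  0.160948  ] 0.7554505599030236
[313.71452972 263.67272927]
```

View pics/c7.png

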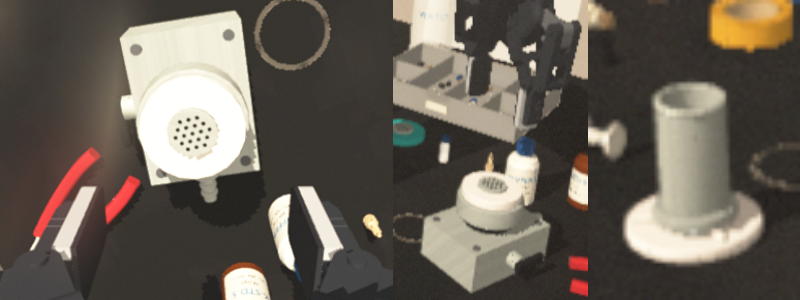

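The crops show the funnel standing upright over the post, and the disc on the base with perforations up at about wrist (317,258). The finger tips are near row 312. Next I'll measure the disc centre, and the tip set-back for this opening against the fully open picture.

```bash
python3 - <<'E'
from h import *
d=ld('w5')
g=cv2.cvtColor(d['pixels'],cv2.COLOR_RGB2GRAY)
m=np.zeros_like(g); m[180:320,255:380]=(g[180:320,255:380]>225)*255
c=max(cv2.findContours(m,cv2.RETR_EXTERNAL,cv2.CHAIN_APPROX_NONE)[0],key=cv2.contourArea);h=cv2.convexHull(c)[:,0,:]
print('disc bbox',h.min(0),h.max(0))
e=cv2.fitEllipse(h);print(e, at(d,*e[0],.081))
# perforations: dark holes blob
sub=cv2.medianBlur(g,3)[235:285,290:345]; ys,xs=np.where(sub<185); print('perf',xs.mean()+290,ys.mean()+235,xs.min()+290,xs.max()+290,ys.min()+235,ys.max()+235, at(d,(xs.min()+xs.max())/2+290,(ys.min()+ys.max())/2+235,.084))
from scipy.spatial.transform import Rotation as R
# finger tip: topmost edge row at columns near predicted left pad
for f,o in(('wrist0',1.0),('w1',.6),('w3',.62),('w5',.757)):
    d=ld(f);g=cv2.cvtColor(d['pixels'],cv2.COLOR_RGB2GRAY).astype(int);Rm=rotm(d)
    # camera coords of tip relative to tool, tool frame taken from nominal rot
    w=o*42.5
    half=int(430*w/140)
    for sgn in(-1,1):
        u0=320+sgn*(half+14); rows=[]
        for u in range(u0-30,u0+31,3):
            col=g[270:360,u]; dv=np.abs(np.diff(col)); k=np.argmax(dv>45); rows.append((u,270+k if dv[k]>45 else 0))
        print(f,sgn,[r for r in rows if r[1]])
E
```

```text
disc bbox [255 180] [375 308]
((310.6257629394531, 228.2415313720703), (130.4326629638672, 164.79299926757812), 8.351679801940918) [ 0.64534347 -0.10028807  0.081     ]
perf 315.87264150943395 258.37264150943395 298 334 242 275 [ 0.66113914 -0.10380103  0.084     ]
wrist0 -1 [(149, np.int64(340)), (155, np.int64(335)), (158, np.int64(334)), (161, np.int64(334)), (173, np.int64(347)), (191, np.int64(319)), (194, np.int64(319)), (200, np.int64(350))]
wrist0 1 [(434, np.int64(314)), (437, np.int64(313)), (440, np.int64(312)), (443, np.int64(310)), (446, np.int64(309)), (449, np.int64(308)), (452, np.int64(307)), (455, np.int64(306)), (458, np.int64(305)), (461, np.int64(304)), (464, np.int64(303)), (467, np.int64(302)), (470, np.int64(301)), (473, np.int64(299)), (476, np.int64(298)), (479, np.int64(297)), (482, np.int64(296)), (485, np.int64(295)), (488, np.int64(294)), (491, np.int64(293)), (494, np.int64(292))]
w1 -1 [(198, np.int64(311)), (201, np.int64(307)), (204, np.int64(301)), (207, np.int64(296)), (210, np.int64(297)), (213, np.int64(299)), (216, np.int64(308)), (219, np.int64
[... 945 characters left out ...]
83)), (414, np.int64(289)), (417, np.int64(295)), (420, np.int64(304)), (423, np.int64(308))]
w5 -1 [(187, np.int64(352)), (190, np.int64(346)), (193, np.int64(340)), (196, np.int64(334)), (202, np.int64(357)), (205, np.int64(350)), (208, np.int64(310)), (211, np.int64(309)), (214, np.int64(309)), (217, np.int64(309)), (220, np.int64(309))]
w5 1 [(402, np.int64(318)), (405, np.int64(317)), (408, np.int64(316)), (420, np.int64(309)), (423, np.int64(309)), (426, np.int64(309)), (429, np.int64(309)), (432, np.int64(309)), (435, np.int64(315)), (438, np.int64(321)), (441, np.int64(327)), (444, np.int64(333)), (447, np.int64(339)), (450, np.int64(345)), (453, np.int64(351)), (456, np.int64(357))]
```

```bash
python3 -m pendant '[[0,0,0,0.5,-1,-20,78],[0,0,0,0.5,-1,-40,78],[0,0,0,0.5,-1,-60,78],[0,0,0,0.5,-1,-72,78],[0,0,0,0.5,-1,-79,78],[0,0,0,0.5,-1,-81,78],[0,0,0,0.5,-1,-81,78],[0,0,0,0.5,-1,-81,72],[0,0,0,0.5,-1,-81,67],[0,0,0,0.5,-1,-81,62],[0,0,0,0.5,-1,-81,57],[0,0,0,0.5,-1,-81,57],[0,0,0,0.5,-1,-81,57]]' 30
python3 -c "
from h import *
s=env.get_state();print(s['tcp_pos'],s['wrist_force'],s['opening'],s['gripper_force'])"
```

```text
time: 19.9
tcp_pos: [0.6607, -0.1047, 0.08]
tool_rot: [0.614, 3.08, -0.0]
wrist_force: [-1.7, -0.1, 5.9]
opening: 0.634
gripper_force: 31.0
[ 0.66074958 -0.10467945  0.08003919] [-1.73955102 -0.05523754  5.86076265] 0.6341392158509394 31.012049317359924
```

```bash
python3 -m pendant '[[0,0,0,0,0,1,57],[0,0,0,0,0,3,57],[0,0,0,0,0,6,57],[0,0,0,0,0,12,57],[0,0,0,0,0,22,57],[0,0,0,0,0,30,57],[0,0,0,0,12,32,57],[0,0,0,0,35,32,57],[0,0,0,0,65,32,57],[0,0,0,0,95,25,57],[0,0,0,0,125,12,57],[0,0,0,0,155,0,57],[0,0,0,0,180,-10,57],[0,0,0,0,200,-20,57],[0,0,0,0,211,-25,57],[0,0,0,0,216,-28,57],[0,0,0,0,216,-28,57],[0,0,0,0,216,-28,57]]'
python3 - <<'E'
from h import *
d=snap('wrist','w6');s=snap('scene','s6');print(env.get_state()['tcp_pos'],env.get_state()['opening'])
a=d['pixels'][:,:,::-1];b=s['pixels'][200:385,290:500,::-1]
cv2.imwrite('pics/c8.png',np.hstack([cv2.resize(a,(440,330)),cv2.resize(b,(358,330))]))
E
```

```text
time: 22.15
tcp_pos: [0.6608, 0.1107, 0.0516]
tool_rot: [0.616, 3.08, -0.0]
wrist_force: [-0.1, -0.1, -0.7]
opening: 0.635
gripper_force: 31.7
[0.66078633 0.11066835 0.05161519] 0.6332977293742161
```

View pics/c8.png

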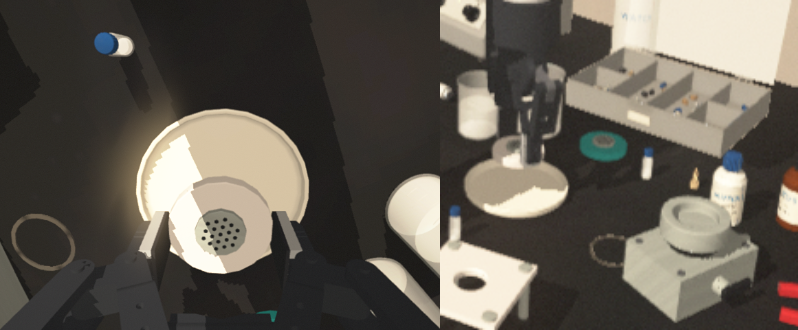

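The crops show the disc level in the grip, perforations up, centred sideways over the dish (220 against 222). The base is still in the manifold.

```bash
python3 -m pendant '[[0,0,0,0,0.5,-10,57],[0,0,0,0,0.5,-20,57],[0,0,0,0,0.5,-27,57],[0,0,0,0,0.5,-31,57],[0,0,0,0,0.5,-33,57],[0,0,0,0,0.5,-34.5,57],[0,0,0,0,0.5,-34.5,57],[0,0,0,0,0.5,-34.5,57]]'; python3 -m pendant '[[0,0,0,0,0,-0.5,57],[0,0,0,0,0,-0.5,57]]'
```

```text
time: 23.25
tcp_pos: [0.6607, 0.1119, 0.0171]
tool_rot: [0.614, 3.08, 0.0]
wrist_force: [-0.5, -0.4, 2.7]
opening: 0.632
gripper_force: 31.8
time: 23.5
tcp_pos: [0.6607, 0.112, 0.0171]
tool_rot: [0.614, 3.08, 0.0]
wrist_force: [-2.2, -0.1, 6.4]
opening: 0.636
gripper_force: 32.3
```

```bash
python3 -m pendant '[[0,0,0,0,0,0.5,66],[0,0,0,0,0,0.5,72],[0,0,0,0,0,0.5,76],[0,0,0,0,0,2,76],[0,0,0,0,0,12,76],[0,0,0,0,0,35,80],[0,0,0,0,0,70,84],[0,0,0,0,-20,105,84],[0,0,0,0,-60,130,84],[0,0,0,0,-110,130,84],[0,0,0,0,-155,130,84],[0,0,0,0,-195,130,84],[0,0,0,0,-216,130,84],[0,0,0,0,-216,130,84],[0,0,0,0,-216,130,84]]'
python3 - <<'E'
from h import *
d=snap('wrist','w7');t=snap('top','t7');print(env.get_state()['tcp_pos'],env.get_state()['opening'])
print(proj(d,[.660,-.1045,.072]))
a=d['pixels'][170:320,210:430,::-1];b=t['pixels'][200:280,270:350,::-1]
a=cv2.resize(a,(440,300));
for r in (.031,.0205):
    cv2.polylines(a,[((circ(d,[.660,-.1045,.072],r)-[210,170])*2).astype(int)],True,(0,0,255),1)
cv2.imwrite('pics/c9.png',np.hstack([a,cv2.resize(b,(300,300))]))
E
```

```text
time: 25.38
tcp_pos: [0.6606, -0.103, 0.1465]
tool_rot: [0.613, 3.081, 0.001]
wrist_force: [0.6, 0.8, -0.6]
opening: 0.838
gripper_force: 0.0
[ 0.66058471 -0.10272394  0.14641534] 0.8423998046092129
[314.67918955 257.55002362]
```

View pics/c9.png

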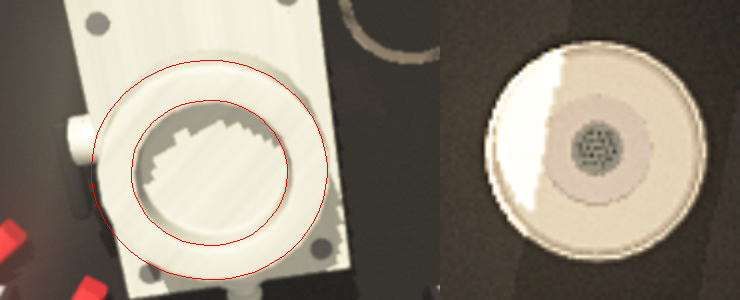

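The left crop shows the base's bore within 1–2 mm of the predicted circle. The right crop shows the support disc lying in the middle of the dish, perforations up.

```bash
python3 -m pendant '[[0,0,0,-1,-0.5,-20,86],[0,0,0,-1,-0.5,-42,86],[0,0,0,-1,-0.5,-62,86],[0,0,0,-1,-0.5,-77,86],[0,0,0,-1,-0.5,-85,86],[0,0,0,-1,-0.5,-88.5,86],[0,0,0,-1,-0.5,-88.5,86],[0,0,0,-1,-0.5,-88.5,80],[0,0,0,-1,-0.5,-88.5,74],[0,0,0,-1,-0.5,-88.5,68],[0,0,0,-1,-0.5,-88.5,62],[0,0,0,-1,-0.5,-88.5,62],[0,0,0,-1,-0.5,-88.5,62]]' 50
```

```text
time: 27.1
tcp_pos: [0.6598, -0.1048, 0.0588]
tool_rot: [0.615, 3.08, -0.0]
wrist_force: [-0.5, -0.6, 5.8]
opening: 0.696
gripper_force: 53.8
```

```bash
python3 -m pendant '[[0,0,0,0,0,2,62],[0,0,0,0,0,6,62],[0,0,0,0,0,15,62],[0,0,0,0,0,28,62],[0,0,0,0,0,44,62],[0,0,0,0,0,58,62],[0,0,0,0,0,65,62],[0,0,0,-15,7,65,62],[0,0,0,-40,19,65,62],[0,0,0,-70,34,65,62],[0,0,0,-100,48,65,62],[0,0,0,-130,63,65,62],[0,0,0,-155,75,65,62],[0,0,0,-175,85,65,62],[0,0,0,-186,90,65,62],[0,0,0,-189.5,91.5,65,62],[0,0,0,-189.5,91.5,65,62],[0,0,0,-189.5,91.5,65,62]]'
python3 - <<'E'
from h import *
d=ld('t7');g=cv2.cvtColor(d['pixels'],cv2.COLOR_RGB2GRAY)
sub=g[330:356,364:391];ys,xs=np.where(sub<110);print('hole',len(xs),xs.min()+364,xs.max()+364,ys.min()+330,ys.max()+330,at(d,xs.mean()+364,ys.mean()+330,.049))
w=snap('wrist','w8');st=env.get_state();print(st['tcp_pos'],st['opening'])
# plate in wrist: bright quad
g=cv2.cvtColor(w['pixels'],cv2.COLOR_RGB2GRAY);m=(g>200).astype(np.uint8)*255
for c in cv2.findContours(m,cv2.RETR_EXTERNAL,cv2.CHAIN_APPROX_NONE)[0]:
    if cv2.contourArea(c)>800:
        print(cv2.contourArea(c),cv2.boundingRect(c),cv2.approxPolyDP(c,6,True)[:,0,:].tolist())
E
```

```text
time: 29.35
tcp_pos: [0.4706, -0.0134, 0.1227]
tool_rot: [0.615, 3.081, -0.0]
wrist_force: [0.2, -0.2, -0.7]
opening: 0.692
gripper_force: 53.9
hole 147 370 383 336 349 [ 0.47010344 -0.01296805  0.049     ]
[ 0.47057829 -0.01339005  0.12266213] 0.6912984947404355
14693.0 (209, 143, 227, 153) [[435, 265], [332, 143], [209, 250], [248, 290], [316, 232], [338, 236], [349, 256], [396, 295]]
```

```bash
python3 - <<'E'
from h import *
d=ld('w8');a,b,c=[at(d,*p,.052)[:2] for p in((435,265),(332,143),(209,250))]
print(a,b,c,(a+c)/2,np.linalg.norm(a-b),np.linalg.norm(b-c))
E
```

```text
[0.49676885 0.04205759] [0.41813087 0.01592885] [ 0.44400174 -0.06296967] [ 0.47038529 -0.01045604] 0.08286520852339113 0.08303179798336618
```

```bash
python3 -m pendant '[[0,0,0,0,0.5,-8,62],[0,0,0,0,0.5,-18,62],[0,0,0,0,0.5,-28,62],[0,0,0,0,0.5,-38,62],[0,0,0,0,0.5,-47,62],[0,0,0,0,0.5,-55,62],[0,0,0,0,0.5,-60,62],[0,0,0,0,0.5,-63,62],[0,0,0,0,0.5,-64.5,62],[0,0,0,0,0.5,-64.5,62],[0,0,0,0,0.5,-64.5,62]]'; python3 -m pendant '[[0,0,0,0,0,-0.8,62],[0,0,0,0,0,-0.8,62]]'
```

```text
time: 30.78
tcp_pos: [0.4701, -0.0126, 0.0588]
tool_rot: [0.614, 3.08, -0.0]
wrist_force: [-2.7, 0.0, 6.7]
opening: 0.694
gripper_force: 54.5
time: 31.02
tcp_pos: [0.4701, -0.0126, 0.0587]
tool_rot: [0.614, 3.08, -0.0]
wrist_force: [-5.5, 1.8, 16.4]
opening: 0.691
gripper_force: 55.5
```

Contact came at the same height as the grasp (0.0588 against 0.0588), so the head is fully down. I'll release, rise clear and check numerically.

```bash
python3 -m pendant '[[0,0,0,0,0,0.6,72],[0,0,0,0,0,0.6,78],[0,0,0,0,0,0.6,84],[0,0,0,0,0,3,86],[0,0,0,0,0,15,86],[0,0,0,0,0,40,86],[0,0,0,0,0,80,86],[0,0,0,0,0,130,86],[0,0,0,0,0,170,86],[0,0,0,0,0,200,86],[0,0,0,0,0,200,86],[0,0,0,0,0,200,86]]'
python3 - <<'E'
from h import *
from scipy.optimize import least_squares
d=snap('wrist','w9');s=snap('scene','s9');s0=ld('scene0');print(env.get_state()['tcp_pos'])
g=cv2.GaussianBlur(cv2.cvtColor(d['pixels'],cv2.COLOR_RGB2GRAY),(3,3),0).astype(float)
gy,gx=np.gradient(g);G=np.hypot(gx,gy)
def score(c,r): 
    q=np.clip(np.round(circ(d,c,r,90)).astype(int),0,[639,479]);return G[q[:,1],q[:,0]].mean()
best=max(((score([x,y,z],.0205)+score([x,y,z],.031),x,y,z) for z in(.066,.069,.072,.075,.078,.082,.087) for x in np.arange(.460,.481,.001) for y in np.arange(-.024,-.001,.001)));print('base top: score,x,y,z',best)
for z in(.066,.072,.078,.087):print(z,max(score([x,y,z],.0205)+score([x,y,z],.031) for x in np.arange(.460,.481,.001) for y in np.arange(-.024,-.001,.001)))
# beaker unchanged?
for n,(x0,x1,y0,y1) in {'beakers':(295,365,230,282)}.items(): print(n,np.abs(s['pixels'][y0:y1,x0:x1].astype(int)-s0['pixels'][y0:y1,x0:x1]).mean())
E
```

```text
time: 32.52
tcp_pos: [0.4697, -0.0125, 0.2573]
tool_rot: [-0.615, -3.081, -0.0]
wrist_force: [0.9, 0.7, -0.3]
opening: 0.863
gripper_force: 0.0
[ 0.46955025 -0.0125185   0.25667526]
base top: score,x,y,z (np.float64(28.279639735233182), np.float64(0.47600000000000003), np.float64(-0.023), 0.087)
0.066 26.056951595471624
0.072 25.588615403221763
0.078 28.072590651519004
0.087 28.279639735233182
beakers 7.0773809523809526
```

```bash
python3 - <<'E'
from h import *
s=ld('scene0');e=ld('s9');w=ld('w9')
G=lambda d:cv2.cvtColor(d['pixels'],cv2.COLOR_RGB2GRAY)
for n,(x0,x1,y0,y1) in {'cupL':(298,328,238,280),'beaker':(330,366,232,280),'hotplate':(285,365,175,225),'turq':(368,403,270,292)}.items():
    t=G(s)[y0:y1,x0:x1];r=cv2.matchTemplate(G(e)[y0-6:y1+6,x0-6:x1+6],t,cv2.TM_CCOEFF_NORMED);_,v,_,l=cv2.minMaxLoc(r);print(n,round(v,3),np.array(l)-6,np.abs(G(e)[y0:y1,x0:x1].astype(int)-t).mean())
# head silhouette vs bore: dark-shadow blob in bore on scene
g=G(e);y0,y1,x0,x1=315,372,265,350
for r in range(y0,y1,3): print(r,' '.join(f'{v:3d}' for v in g[r,x0:x1:4]))
E
```

```text
cupL 0.999 [0 0] 4.6119047619047615
beaker 0.982 [0 0] 8.809606481481481
hotplate 0.131 [0 1] 61.74175
turq 0.987 [0 0] 2.844155844155844
315  49  37  39  36  40  40  41  39  47  43  38  41 167 167 156 155 159 158 159 155 156 227
318  35  38  37  35  34  36  41  43  56  55  42  42  40 136 176 177 174 222 228 228 234 183
321  38  28  36  39  42  39  40  36 126 128  39  36  37  41  39  97 140 203 193 169 128  45
324  38  41  38  37  40  35  32  34 195 191  40  43  37  43  43  45  44  47  52  47  47  48
327 108  37  37  36  40  37  35  36 195 196  43  43  43  44  43  53  51  50  50  49  49  51
330 114  36  37  39  41  37  39  36 219 202  42  39  43  51  53  49  51  44  51  47  46  50
333  70  35  40  41  36  41  40  41 240 182 142 160 134  97  53  48  50  51  51  49  48  47
336  36  37  37  39  41  33  41 129 181 179 183 191 198 180 176  57  50  48  47  49  48  40
339  35  40  37  36  36  36  98 175 158 128 161 186 195 206 198 178  47  48  49  43  47  48
342  39  38  34  39  38  38 186 175 110 139 187 192 199 209 198 182 160  42  48  51  46  49
345  36  40  41  38  51 216 181 161 113 175 181 178 178 179 198 179 173 125  60  42  46  45
348  34  33  45  48 138 238 191 180 112 182 182 183 180 180 180 183 169 149 118 175 148  43
351  40  45  46  63 240 239 200 185 156 178 178 180 181 184 179 180 114 148 117 180 222  44
354  42  50  45 240 241 239 187 205 182 177 174 176 179 183 186 139 104 150 149 170 116  38
357  44  49 207 240 241 240 190 197 203 202 196 189 184 175 137 114 108 149 150 176  36  33
360  45  99 180 201 239 241 191 198 193 190 184 176 165 150 125 112 122 146 210 130  38  33
363  47 236 185 161 240 241 237 196 196 191 183 174 158 142 128 110 162 239 166 118  40  39
366  62 247 240 239 240 240 240 230 190 181 179 167 156 136 120 240 239 236 124 111  37  37
369  45 173 246 246 243 239 240 239 241 214 193 155 183 222 240 240 241 142 115 111  33  33
```

The beaker hasn't moved. Last, I'll compare the seated head's outline with its prediction (observed: top at about row 333, bottom at about row 370, left at about column 288, right at about column 333).

```bash
python3 - <<'E'
from h import *
e=ld('s9')
a=circ(e,[.470,-.0128,.072],.031);b=circ(e,[.470,-.0128,.052],.031)
print('top row',a[:,1].min(),'cols',a[:,0].min(),a[:,0].max(),'bottom row',b[:,1].max())
if abs(a[:,1].min()-333)<4 and abs(b[:,1].max()-370)<4: print(env.job_done())
E
```

```text
top row 332.4685544645545 cols 285.66118746466884 330.51605277367094 bottom row 371.1227800174595
the job is handed in; nothing more can be done
None
```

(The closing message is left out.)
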